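Pack the marking-out tools into the colour-coded caddy

TASK

Pack the marking-out caddy: lay the folded wooden rule in the green bay, the sliding bevel (dark stock with brass ends and brass nut) in the red bay and the yellow marking pen in the blue bay, each lying flat along its bay. Set them down rather than dropping them, and leave the slip stone, the walnut offcut and the steel scriber that lie among them where they are.

Things in the scene. Friction and masses are not known exactly. Their poses are not given: they have to be found in the camera images.
- rule: folded wooden rule: pale yellow bar with steel end hinges, 27 wide x 150 long x 16 mm high, 0.09 kg; grip across the width at the middle. Origin: centre of its underside; y along its length, x across, z up. Lies loose on the bench.
- bevel: sliding bevel, closed: dark red-brown stock with brass ends and a round brass nut standing up at its -y end; 24 wide x 130 long x 15 mm high (20 mm at the nut, within 20 mm of the end), 0.16 kg; grip across the width at the middle. The steel blade is folded into the stock and fixed. Origin: centre of its underside; y along its length, x across, z up. Lies loose on the bench.
- pen: slim yellow marking pen with a black cap, 9 mm thick x 138 long x 8 mm high, 0.025 kg, able to roll; grip across the barrel at the middle. Origin: centre of its underside; y along its length, x across, z up. Lies loose on the bench.
- slip_stone: look-alike, not to be moved: fine slip stone in a near-black sleeve with a blue band, 18 x 100 x 9 mm. Origin: centre of its underside; y along its length, x across, z up. Lies loose on the bench.
- walnut_offcut: look-alike, not to be moved: plain dark brown walnut offcut without any brass, 28 x 110 x 14 mm. Origin: centre of its underside; y along its length, x across, z up. Lies loose on the bench.
- scriber: look-alike, not to be moved: steel scriber, silver with a black end, 9 x 125 x 11 mm. Origin: centre of its underside; y along its length, x across, z up. Lies loose on the bench.
- bay_green: fixed green plastic liner, one of three side by side in a light-wood caddy (246 x 200 mm, rim 37 mm high, brass end handles 17 mm out); their order varies. The rule goes here. Outside 76 x 182 x 11 mm, walls and floor 3 mm; bay 70 x 176 mm, 8 mm deep, open above. Origin: centre of its underside, 23 mm above the bench; bay floor 3 mm above the origin. y along the bay, x across, z up.
- bay_red: fixed red plastic liner, one of three side by side in a light-wood caddy (246 x 200 mm, rim 37 mm high, brass end handles 17 mm out); their order varies. The bevel goes here. Outside 76 x 182 x 11 mm, walls and floor 3 mm; bay 70 x 176 mm, 8 mm deep, open above. Origin: centre of its underside, 23 mm above the bench; bay floor 3 mm above the origin. y along the bay, x across, z up.
- bay_blue: fixed blue plastic liner, one of three side by side in a light-wood caddy (246 x 200 mm, rim 37 mm high, brass end handles 17 mm out); their order varies. The pen goes here. Outside 76 x 182 x 11 mm, walls and floor 3 mm; bay 70 x 176 mm, 8 mm deep, open above. Origin: centre of its underside, 23 mm above the bench; bay floor 3 mm above the origin. y along the bay, x across, z up.

How it is judged:
By the outcome, as a careful person would: the job done as asked, in the order asked, and still so for the second after the job is handed in, with the robot touching nothing.
It also fails if it takes over 83 s, if anything falls off the work surface, if the arm or the gripper's body presses on something with over 40 N, if the wrist force passes 120 N, or if a joint passes its speed limit or range.

ROBOT

A 6-joint arm with a two-finger parallel gripper is mounted at the origin on a cart in front of the work surface, level with it; the furniture and walls round the work are solid. World frame = base frame: x ahead of the robot, y to its left, z up, the work surface at z = 0. Lengths are in m, angles in rad, forces in N, time in s.
With the tool pointing down it reaches from about 0.35 to 0.85 m from the base axis. Payload 8.1 kg.
Tool frame: the origin (TCP) lies where the fingers leave the gripper's body, on its centre line; the fingertips stand 73 mm ahead of it and the grasp point (between the pads) lies 54 mm ahead of it (manip.tip_reach is the distance from the TCP to the fingertips, in m); z points along the fingers, y is the line along which they close (so a half turn about z gives the same grasp; the last joint's range is limited). The gripper opens to 85 mm and grips with 20 to 120 N. Pads are 22 mm wide; open, the fingers measure 114 mm over their backs; the gripper's body (76 mm by 85 mm) begins 54 mm behind the grasp point. The pads swing forward as they close: fully open they stand 13 mm farther back than shut.
Start: joints at [-1.198, 0.13, 1.488, -0, 1.523, -0.085], TCP at [0.265, -0.538, 0.304] pointing down, gripper open.
Joint ranges: [-2.96, 2.96], [-0.89, 2.26], [0.02, 2.5], [-1.34, 4.48], [0, 2.73], [-2.66, 2.66]. Speed limits (rad/s): [2.39, 2.39, 2.79, 3.14, 3.14, 3.14].

INTERFACE

Orientations are given as [roll, pitch, yaw] about the fixed x, y, z axes, in that order (R = Rz(yaw) Ry(pitch) Rx(roll)).
In Python, from plant import manip, vision gives the robot as it stands.
- The arm moves only by the tool apply_moves, never from a script. Its argument "steps" is one flat list of numbers, 7 for each row, row after row: the turn, a rotation vector about the tool's x, y, z in degrees, then the shift along the tool's x, y, z in cm, then the opening, from -1 (shut) to 1 (fully open). A call has 1 to 5 rows; each row is the pose to reach, as a shift and turn from the pose commanded when the call began, along the tool's axes at that moment; what a row does not reach only later rows make up. A row lasts 1/12 s, in which the tool goes at most 41.7 mm and 7.16 degrees, less where a joint would pass 70% of its speed; a pose out of reach is approached as far as the arm can. A call with a gripper value outside its range is refused whole. The fingers move at their own pace and stop on an object; "grip_force" is the grip in N (left out, the last holds). Time passes only in rows, so rows that repeat a pose let the fingers close. It gives the time, the measured TCP pose, the force, the opening and the grip force at its end, in the units of the state.
- manip.state(): the state, without advancing time (a new reading comes with each control period).
- vision.read_camera(name): name is "scene" or "side" or "wrist"; returns a dict with "image" (384x512x3 uint8, red, green, blue), "z_map" (384x512 float32, m along the optical axis (not along the pixel's ray), 0 where there is no reading), "fx", "fy", "cx", "cy" (pixels), "R" (3x3) and "t" (3): a world point X has camera coordinates R X + t; the wrist camera has in their place "T_tool_cam" (4x4, takes a point from camera to tool coordinates, whose origin is the TCP and whose axes are the flange's). Camera axes: x right, y down, z forward; pixel columns grow to the right and rows downward; lengths in m; the calibration is good to about 2 mm. A picture is of the moment at which its call begins: read the wrist's pose just before it.
- manip.finish_job(): hands the job in; it is judged then, once.
Trained networks look in a picture, given as the dict that the camera call returned (one of the last four; its "shot" number tells which), for a name from the list of things; names that differ only in an ending like _2 or _b are one class to them, and where a whole thing is asked for, a point or a joint stands for the part that bears it (a point fixed in the world has none). Each returns a list of dicts, best first, with "p" (0 to 1); they miss things now and then, are a little off and sometimes report something else, mostly with a low value. They report only what shows in the picture. A call takes as long as a camera call.
- vision.outline_of(picture, name): "mask" (384x512 bool, what is visible of it) and "position" ([column, row] in pixels, amid what is visible of it).
- vision.place_of(picture, name): "position" ([column, row] in pixels: a listed point, or the origin of a listed thing).
The state is a dict: "t": time; "qpos": joint angles; "qvel": joint speeds; "effort": joint torques, N m; "ee_pos": TCP position; "eef_rot": TCP orientation; "ft_force": force on the tool from outside, world axes, zero at the start; "wrist_torque": the same for the moment, N m; "gripper_width": finger opening in m; "finger_force": force on a finger pad.
Only numpy, scipy, OpenCV 4.12 (cv2) and the standard library are available. Lean on these libraries where they do the work, as an engineer would, in place of code of your own. Each camera call takes 0.05 s, during which the arm holds its last target. There are 200 camera calls.

## Working session

There is one attempt and no reset: what is moved stays moved. The work goes in short steps, Python scripts to look and compute and a tool call to move; the robot and the scene stay as the last step left them, time stands still between calls to the robot, and variables do not carry over. Pictures are saved under pics/ and viewed, at most 14 in all, crops included, and the job is handed in when it is done.

Besides the shell and the picture viewer there is one more tool, called by a JSON object that holds its "method" and its "body". apply_moves: Moves the arm, as the interface text tells. Its arguments: {"type":"object","properties":{"steps":{"type":"array"},"grip_force":{"type":"number"}},"required":["steps"]}

```bash
mkdir -p pics; ls
cat > h.py <<'E'
import numpy as np, cv2
from plant import manip, vision
from scipy.spatial.transform import Rotation as Ro
def cloud(p, st=None):
    z=p["z_map"]; v,u=np.mgrid[:384,:512]
    C=np.stack([(u-p["cx"])/p["fx"]*z,(v-p["cy"])/p["fy"]*z,z],-1)
    if "R" in p: return (C-p["t"])@np.array(p["R"])
    T=np.array(p["T_tool_cam"]); C=C@T[:3,:3].T+T[:3,3]
    return C@Ro.from_euler('xyz',st["eef_rot"]).as_matrix().T+np.array(st["ee_pos"])
def save(p,n): cv2.imwrite(f"pics/{n}.png",cv2.cvtColor(p["image"],cv2.COLOR_RGB2BGR))
def measure(p,name,st=None,zmin=-1):
    o=vision.outline_of(p,name)
    if not o: print(name,'none'); return
    W=cloud(p,st)
    for d in o[:2]:
        m=d["mask"]&(p["z_map"]>0); P=W[m]; 
        if len(P)<10: continue
        zt=np.percentile(P[:,2],90); Q=P[P[:,2]>zmin]
        r=cv2.minAreaRect((Q[:,:2]*1000).astype(np.float32)); b=cv2.boxPoints(r)
        e=b[1]-b[0]; f=b[2]-b[1]; l=e if np.hypot(*e)>np.hypot(*f) else f
        print(name,round(d["p"],2),np.round(d["position"]),'c',np.round(r[0],1),'size',np.round(r[1],1),'ang',round(np.degrees(np.arctan2(l[1],l[0]))%180,1),'z90',round(zt*1000,1),'med',np.round(np.median(Q,0)*1000,1))
E
python3 - <<'E'
from h import *
print(manip.state())
for c in ["scene","side"]:
    p=vision.read_camera(c); save(p,c+"0"); print(c)
    for n in "rule bevel pen slip_stone walnut_offcut scriber bay_green bay_red bay_blue".split(): measure(p,n)
E
```

```text
pics
{'t': 0.0, 'qpos': array([-1.19839730e+00,  1.31159430e-01,  1.48932613e+00,  1.61064027e-05,
        1.52295629e+00, -8.53884693e-02]), 'qvel': array([ 0.0012304 , -0.00129515, -0.00080539,  0.00129288,  0.00056505,
        0.00164775]), 'effort': array([-2.87859275e-04, -5.69394636e+01, -5.00549877e+01, -2.54439519e-04,
        1.50504842e-02,  2.60800891e-05]), 'ee_pos': array([ 0.26505572, -0.53781164,  0.3028196 ]), 'eef_rot': array([-3.13975156e+00, -1.73736354e-04,  4.57786552e-01]), 'ft_force': array([-0.20519559, -0.16165952, -0.10348404]), 'wrist_torque': array([-0.01446466, -0.03934091,  0.03910802]), 'finger_force': 0.0, 'gripper_width': 0.08582056396018208}
scene
rule 0.93 [245. 218.] c [ 416.9 -122. ] size [ 47.9 150. ] ang 158.6 z90 17.3 med [ 405.3 -132.1   15.7]
bevel 0.58 [300. 195.] c [ 572.8 -208.1] size [ 46.4 145.1] ang 150.2 z90 16.6 med [ 552.2 -211.4   14.6]
pen 0.59 [288. 265.] c [ 321.6 -291.8] size [ 16.2 133.4] ang 145.3 z90 8.8 med [ 310.8 -290.1    7. ]
slip_stone 0.82 [326. 213.] c [ 516.8 -298.2] size [17.6 96.7] ang 160.5 z90 11.0 med [ 512.9 -2
[... 1036 characters left out ...]
09.5] ang 147.8 z90 15.6 med [ 378.8 -202.7   13.5]
scriber none
bay_green 0.69 [264. 160.] c [ 440.4 -353.3] size [ 7.3 22.2] ang 135.7 z90 9.8 med [ 440.3 -351.8    8.7]
bay_green 0.55 [161. 286.] c [690.5 140.5] size [ 80.3 185.3] ang 146.7 z90 33.4 med [688.  138.7  26.5]
bay_red 0.81 [204. 240.] c [607.2  12.8] size [ 80.6 183.3] ang 147.2 z90 33.4 med [604.5   9.6  26.6]
bay_red 0.74 [225. 190.] c [ 559.9 -208.4] size [ 26.  123.7] ang 151.8 z90 17.0 med [ 562.  -205.3   14.4]
bay_blue 0.83 [185. 266.] c [648.5  76. ] size [ 78.5 186. ] ang 147.0 z90 32.6 med [647.5  73.2  26.4]
bay_blue 0.39 [279. 209.] c [ 413.9 -128.2] size [ 31.1 147.3] ang 158.0 z90 17.3 med [ 413.6 -123.4   14.9]
```

Run:
```python
import cv2,numpy as np
a=cv2.imread('pics/scene0.png')[110:300,180:400];b=cv2.imread('pics/side0.png')[150:340,110:330]
cv2.imwrite('pics/ab.png',cv2.resize(np.hstack([a,b]),None,fx=1.8,fy=1.8,interpolation=cv2.INTER_CUBIC))
```

```text
(no output)
```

View pics/ab.png

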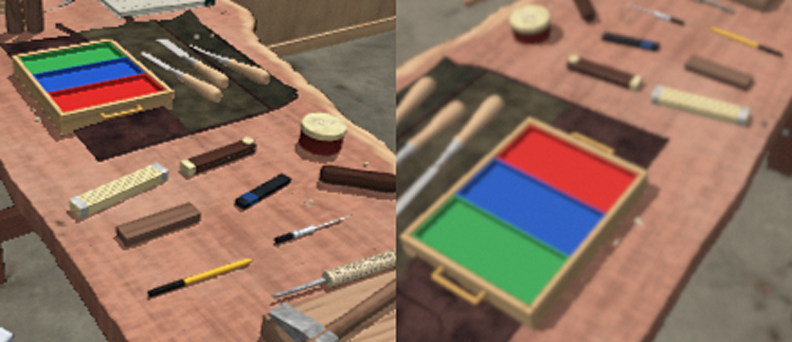

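View pics/scene0.png

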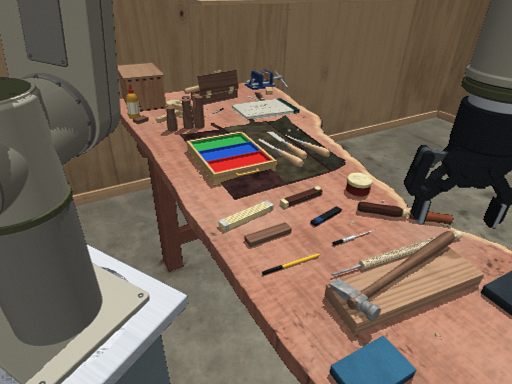

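The scene shows the rule at (245,215), the bevel at (302,196) and the pen at (290,264). The bays run green, blue, red from far to near, and this agrees with the networks. Next I'll measure the top faces and work out the first move.

{"method": "apply_moves", "body": {"steps": [0,0,0,2.8,-2.8,0,1,0,0,0,5.6,-5.6,0,1,0,0,0,8.4,-8.4,0,1,0,0,0,11.2,-11.2,0,1,0,0,0,14,-14,0,1]}}

```text
t: 2.32
ee_pos: [0.3291, -0.3491, 0.3038]
eef_rot: [3.141, -0.0, 0.457]
ft_force: [1.7, 0.4, 0.4]
gripper_width: 0.0853
finger_force: 0.0
```

{"method": "apply_moves", "body": {"steps": [0,0,0,2.8,-2.8,0,1,0,0,0,5.6,-5.6,0,1,0,0,0,8.4,-8.4,0,1,0,0,0,11.2,-11.2,0,1,0,0,0,14,-14,0,1]}}

```text
t: 2.73
ee_pos: [0.3928, -0.1615, 0.3042]
eef_rot: [3.141, -0.001, 0.457]
ft_force: [1.2, -1.2, -0.2]
gripper_width: 0.0853
finger_force: 0.0
```

{"method": "apply_moves", "body": {"steps": [0,0,7,1,-0.4,2,1,0,0,14,2,-0.8,4,1,0,0,21,2.7,-1.2,6,1,0,0,28,3.1,-1.6,8,1,0,0,35,3.4,-2,9,1]}}

```text
t: 3.15
ee_pos: [0.4136, -0.1292, 0.2114]
eef_rot: [-3.141, 0.003, -0.158]
ft_force: [0.3, 0.6, -1.0]
gripper_width: 0.0851
finger_force: 0.0
```

{"method": "apply_moves", "body": {"steps": [0,0,7,0,0,0,1,0,0,13,0,0,0,1,0,0,13,0,0,0,1,0,0,13,0,0,0,1]}}

```text
t: 3.48
ee_pos: [0.4144, -0.1303, 0.2141]
eef_rot: [3.142, -0.0, -0.377]
ft_force: [-0.3, -0.5, 0.2]
gripper_width: 0.0855
finger_force: 0.0
```

Run:
```python
from h import *
s=manip.state(); print(s['t'],s['ee_pos'],s['eef_rot'],s['qpos'])
p=vision.read_camera("wrist"); save(p,"w1")
for n in ("rule","walnut_offcut"): measure(p,n,s,.012)
go(414,-130,100,-22,s)
```

```text
3.4833 [ 0.41436138 -0.13033904  0.21405287] [ 3.14157265e+00 -3.25566617e-04 -3.76546751e-01] [-4.22896269e-01 -2.74005299e-01  2.03888811e+00 -4.99168801e-06
  1.37638370e+00  1.52444778e+00]
rule 0.84 [248. 173.] c [ 416.8 -127.7] size [ 27.2 149.7] ang 157.9 z90 18.8 med [ 423.7 -131.2   17.9]
walnut_offcut 0.58 [336. 181.] c [ 380.  -207.1] size [ 28.5 109.9] ang 148.8 z90 16.7 med [ 384.  -208.9   15.8]
turn [ 0.   -0.02  0.43] shift cm [-0.05 -0.02 11.41]
```

View pics/w1.png

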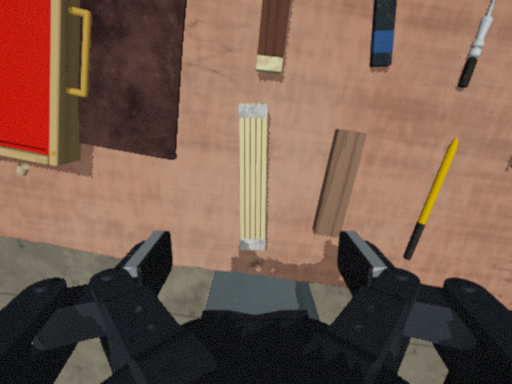

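The wrist picture shows the rule at (253,176) between the fingers, with the walnut at (340,182) clear of the right finger. I'll descend and grip.

{"method": "apply_moves", "body": {"steps": [0,0,0,0.1,-0.2,4,1,0,0,0,0.1,-0.2,8,1,0,0,0,0.1,-0.2,11.5,1,0,0,0,0.1,-0.2,13.7,1,0,0,0,0.1,-0.2,13.7,1], "grip_force": 40}}

```text
t: 4.05
ee_pos: [0.4122, -0.1273, 0.072]
eef_rot: [-3.141, 0.009, -0.378]
ft_force: [-0.3, 0.9, -0.4]
gripper_width: 0.0852
finger_force: 0.0
```

{"method": "apply_moves", "body": {"steps": [0,0,0,0,0,0,-1,0,0,0,0,0,0,-1,0,0,0,0,0,0,-1,0,0,0,0,0,0,-1,0,0,0,0,0,0,-1]}}

```text
t: 4.47
ee_pos: [0.4172, -0.1294, 0.0787]
eef_rot: [3.142, -0.003, -0.38]
ft_force: [-6.7, 1.7, 34.1]
gripper_width: 0.0261
finger_force: 40.7
```

{"method": "apply_moves", "body": {"steps": [0,0,0,0,0,0,-1,0,0,0,0,0,0,-1,0,0,0,0,0,0,-1,0,0,0,0,0,0,-1,0,0,0,0,0,0,-1]}}

```text
t: 4.88
ee_pos: [0.4173, -0.1294, 0.0788]
eef_rot: [3.141, -0.003, -0.38]
ft_force: [-0.9, 0.8, 8.0]
gripper_width: 0.0262
finger_force: 39.6
```

{"method": "apply_moves", "body": {"steps": [0,0,0,0,0,-1,-1,0,0,0,0,0,-3.5,-1,0,0,0,0,0,-7,-1,0,0,0,0,0,-10,-1,0,0,0,0,0,-10,-1]}}

```text
t: 5.3
ee_pos: [0.4193, -0.1303, 0.1846]
eef_rot: [3.141, -0.011, -0.38]
ft_force: [1.6, 0.5, 0.0]
gripper_width: 0.026
finger_force: 40.0
```

Run:
```python
from h import *
s=manip.state(); p=vision.read_camera("wrist"); print(s['ee_pos'],s['ft_force'],s['gripper_width'])
measure(p,"rule",s,.06); save(p,"w2")
go(690,139.5,180,-33.1,s)
```

```text
[ 0.41928224 -0.13026878  0.18459795] [1.58978127 0.50895047 0.03117764] 0.02598108827722878
rule 0.75 [254. 197.] c [ 430.2 -133.5] size [ 27.1 126. ] ang 157.8 z90 124.8 med [ 444.2 -139.2  123.8]
turn [-0.04 -0.63 11.34] shift cm [ 15.14 -35.09   0.61]
```

View pics/w2.png

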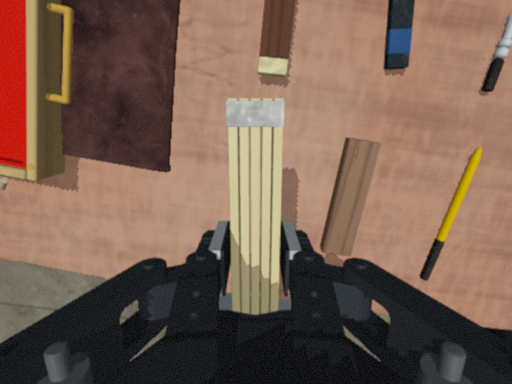

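{"method": "apply_moves", "body": {"steps": [0,0,0,0.8,-2,0,-1,0,0,0,2.4,-5.6,0,-1,0,0,0,4.2,-9.6,0,-1,0,0,0,5.9,-13.6,0,-1,0,0,0,7.5,-17.5,0,-1]}}

```text
t: 5.82
ee_pos: [0.5475, 0.0042, 0.1752]
eef_rot: [3.141, 0.002, -0.38]
ft_force: [0.7, -0.9, 0.1]
gripper_width: 0.0263
finger_force: 40.0
```

{"method": "apply_moves", "body": {"steps": [0,0,2,1.7,-3.9,0,-1,0,0,5,3.4,-7.8,0,-1,0,0,8,5,-11.6,0,-1,0,0,11,6.5,-15,0,-1,0,0,11.3,7.6,-17.6,0,-1]}}

```text
t: 6.23
ee_pos: [0.6837, 0.1405, 0.1745]
eef_rot: [3.14, 0.002, -0.579]
ft_force: [0.5, -0.2, -0.9]
gripper_width: 0.026
finger_force: 40.0
```

{"method": "apply_moves", "body": {"steps": [0,0,0,0,0,0,-1,0,0,0,0,0,0,-1,0,0,0,0,0,0,-1]}}

```text
t: 6.48
ee_pos: [0.6821, 0.1377, 0.1748]
eef_rot: [3.139, 0.003, -0.577]
ft_force: [0.3, -0.4, -0.6]
gripper_width: 0.0263
finger_force: 40.0
```

Run:
```python
from h import *
s=manip.state(); print(s['ee_pos'],s['ft_force'],s['gripper_width'],s['qpos'])
go(690,139.5,105,-33.1,s)
p=vision.read_camera("wrist"); measure(p,"rule",s,.06)
for n in ("bay_green","bay_blue","bay_red"): measure(p,n,s,.02)
```

```text
[0.68207426 0.13766709 0.17479831] [ 0.26866514 -0.39178699 -0.55872723] 0.026277670632413857 [ 1.25638402e-01  4.72493544e-01  1.31617676e+00 -3.06369403e-04
  1.35645964e+00  2.27310597e+00]
turn [0.14 0.14 0.06] shift cm [ 0.58 -0.6   6.98]
rule 0.64 [252. 194.] c [691.2 132.7] size [ 27.2 126.1] ang 146.7 z90 114.4 med [703.3 124.6 113.6]
bay_green 0.72 [220. 127.] c [692.6 141.5] size [ 78.  183.3] ang 146.8 z90 36.1 med [738.5 124.3  28.3]
bay_blue 0.84 [342. 154.] c [660.6  73.8] size [ 82.5 163.4] ang 146.1 z90 35.1 med [671.9  62.3  28.1]
bay_red 0.91 [440. 169.] c [608.4  13.8] size [ 78.1 184.2] ang 146.8 z90 35.2 med [619.3   2.6  28.2]
```

{"method": "apply_moves", "body": {"steps": [0,0,0,0.6,-0.6,2.5,-1,0,0,0,0.6,-0.6,4.8,-1,0,0,0,0.6,-0.6,5.9,-1,0,0,0,0.6,-0.6,6.5,-1,0,0,0,0.6,-0.6,6.5,-1]}}

```text
t: 7.15
ee_pos: [0.6902, 0.1392, 0.11]
eef_rot: [3.139, 0.003, -0.578]
ft_force: [0.3, 0.4, -1.3]
gripper_width: 0.0262
finger_force: 40.0
```

{"method": "apply_moves", "body": {"steps": [0,0,0,0,0,0.2,-1,0,0,0,0,0,0.2,-1,0,0,0,0,0,0.2,-1]}}

```text
t: 7.4
ee_pos: [0.6923, 0.1398, 0.1116]
eef_rot: [-3.14, -0.002, -0.577]
ft_force: [0.2, -0.7, -1.2]
gripper_width: 0.026
finger_force: 40.0
```

{"method": "apply_moves", "body": {"steps": [0,0,0,0,0,0.2,-1,0,0,0,0,0,0.4,-1,0,0,0,0,0,0.5,-1,0,0,0,0,0,0.5,-1,0,0,0,0,0,0.5,-1]}}

```text
t: 7.82
ee_pos: [0.6916, 0.1397, 0.1049]
eef_rot: [-3.141, -0.0, -0.577]
ft_force: [0.1, 0.2, 0.0]
gripper_width: 0.0259
finger_force: 40.1
```

{"method": "apply_moves", "body": {"steps": [0,0,0,0,0,0.1,-1,0,0,0,0,0,0.1,-1,0,0,0,0,0,0.1,-1]}}

```text
t: 8.07
ee_pos: [0.6917, 0.1397, 0.1049]
eef_rot: [-3.141, -0.0, -0.577]
ft_force: [-2.7, -0.9, 5.6]
gripper_width: 0.0263
finger_force: 40.8
```

{"method": "apply_moves", "body": {"steps": [0,0,0,0,0,0,-0.3,0,0,0,0,0,0,-0.25,0,0,0,0,0,0,-0.15,0,0,0,0,0,-0.1,-0.1,0,0,0,0,0,-0.1,-0.1]}}

```text
t: 8.48
ee_pos: [0.6915, 0.1396, 0.1049]
eef_rot: [3.142, 0.0, -0.577]
ft_force: [0.1, 0.8, -0.5]
gripper_width: 0.0387
finger_force: 0.0
```

{"method": "apply_moves", "body": {"steps": [0,0,0,0,0,-0.5,-0.1,0,0,0,0,0,-2,-0.1,0,0,0,0,0,-5,-0.1,0,0,0,0,0,-8,0.5,0,0,0,0,0,-8,1]}}

```text
t: 8.9
ee_pos: [0.6953, 0.1402, 0.1951]
eef_rot: [-3.133, -0.01, -0.577]
ft_force: [0.7, -0.1, 1.4]
gripper_width: 0.0614
finger_force: 0.0
```

Run:
```python
from h import *
s=manip.state(); print(s['ee_pos'],s['ft_force'],s['gripper_width'])
p=vision.read_camera("wrist"); measure(p,"rule",s,.035); measure(p,"bevel",s,.01)
p=vision.read_camera("side"); measure(p,"rule",None,.035); measure(p,"bevel",None,.012)
p=vision.read_camera("scene"); measure(p,"rule",None,.035)
go(561,-209,190,-28,s)
```

```text
[0.69525272 0.14020409 0.1950536 ] [ 0.74933163 -0.07163144  1.35952771] 0.06135756302959424
rule 0.58 [257. 188.] c [690.9 141. ] size [ 26.9 149.2] ang 147.3 z90 44.8 med [699.  135.8  44. ]
bevel none
rule 0.82 [164. 287.] c [686.7 141.7] size [ 28.8 144.8] ang 146.7 z90 43.2 med [678.8 148.5  41.7]
bevel 0.62 [227. 190.] c [ 561.3 -206.8] size [ 26.3 123.6] ang 154.6 z90 16.9 med [ 561.6 -206.2   15.1]
rule 0.78 [220. 144.] c [686.3 138.3] size [ 32.5 147.6] ang 148.2 z90 42.6 med [683.2 135.6  41.1]
turn [-0.44 -0.56 -5.07] shift cm [ 7.8  36.59  0.28]
```

{"method": "apply_moves", "body": {"steps": [0,0,0,0.8,3.8,0,1,0,0,0,1.6,7.6,0,1,0,0,0,2.4,11.4,0,1,0,0,0,3.2,15.2,0,1,0,0,0,4,19,0,1]}}

```text
t: 9.72
ee_pos: [0.62, -0.0427, 0.184]
eef_rot: [3.141, 0.001, -0.577]
ft_force: [0.2, -0.3, -0.3]
gripper_width: 0.0858
finger_force: 0.0
```

{"method": "apply_moves", "body": {"steps": [0,0,-1,0.8,3.8,0,1,0,0,-2,1.6,7.6,0,1,0,0,-3,2.4,11.4,0,1,0,0,-4,3.2,15.2,0,1,0,0,-5,3.8,17.5,0,1]}}

```text
t: 10.13
ee_pos: [0.5557, -0.2118, 0.1842]
eef_rot: [3.14, 0.001, -0.491]
ft_force: [-0.8, 0.3, 0.1]
gripper_width: 0.0857
finger_force: 0.0
```

{"method": "apply_moves", "body": {"steps": [0,0,0,0,0,0,1,0,0,0,0,0,0,1,0,0,0,0,0,0,1]}}

```text
t: 10.38
ee_pos: [0.5576, -0.2083, 0.1843]
eef_rot: [-3.141, 0.001, -0.491]
ft_force: [0.3, 0.2, 0.7]
gripper_width: 0.0857
finger_force: 0.0
```

Run:
```python
from h import *
s=manip.state(); print(s['t'],s['ee_pos'],s['eef_rot'])
p=vision.read_camera("wrist"); save(p,"w3")
for n,z in (("bevel",.0125),("slip_stone",.006)): measure(p,n,s,z)
go(561,-209,77,-28,s)
```

```text
10.3833 [ 0.5576338  -0.20829144  0.18434641] [-3.14114658e+00  1.05710925e-03 -4.90619544e-01]
bevel 0.84 [250. 175.] c [ 563.8 -208.4] size [ 22.8 127.1] ang 152.5 z90 18.5 med [ 569.4 -211.5   17. ]
slip_stone 0.79 [354. 175.] c [ 520.8 -295.2] size [18.7 99.8] ang 160.5 z90 11.8 med [ 524.7 -295.6   10.9]
turn [-0.03  0.06 -0.11] shift cm [ 0.34 -0.09 10.73]
```

View pics/w3.png

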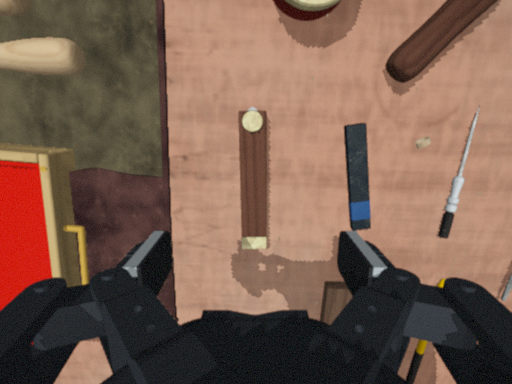

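The bevel sits at (253,180) between the fingers, and the slip stone at (357,175) is clear. I'll descend and grip.

{"method": "apply_moves", "body": {"steps": [0,0,0,0.4,-0.2,3.5,1,0,0,0,0.4,-0.2,7,1,0,0,0,0.4,-0.2,9.5,1,0,0,0,0.4,-0.2,10.8,1,0,0,0,0.4,-0.2,10.8,1], "grip_force": 50}}

```text
t: 10.95
ee_pos: [0.56, -0.2068, 0.0729]
eef_rot: [3.141, 0.007, -0.489]
ft_force: [-0.6, 0.1, -2.1]
gripper_width: 0.0855
finger_force: 0.0
```

{"method": "apply_moves", "body": {"steps": [0,0,0,0,0,0,0.3,0,0,0,0,0,0,-0.2,0,0,0,0,0,0,-0.4,0,0,0,0,0,0,-1,0,0,0,0,0,0,-1]}}

```text
t: 11.37
ee_pos: [0.5631, -0.2094, 0.0785]
eef_rot: [-3.141, -0.003, -0.49]
ft_force: [0.7, 0.6, 0.5]
gripper_width: 0.0255
finger_force: 0.0
```

{"method": "apply_moves", "body": {"steps": [0,0,0,0,0,0,-1,0,0,0,0,0,0,-1,0,0,0,0,0,0,-1,0,0,0,0,0,0,-1,0,0,0,0,0,0,-1]}}

```text
t: 11.78
ee_pos: [0.5632, -0.2094, 0.0786]
eef_rot: [-3.141, -0.003, -0.49]
ft_force: [-0.7, 0.2, 5.7]
gripper_width: 0.0219
finger_force: 49.5
```

{"method": "apply_moves", "body": {"steps": [0,0,0,0,0,-1,-1,0,0,0,0,0,-3.5,-1,0,0,0,0,0,-7,-1,0,0,0,0,0,-10,-1,0,0,0,0,0,-10,-1]}}

```text
t: 12.2
ee_pos: [0.5656, -0.2105, 0.1855]
eef_rot: [-3.141, -0.011, -0.49]
ft_force: [0.5, -0.6, 1.2]
gripper_width: 0.0219
finger_force: 49.3
```

{"method": "apply_moves", "body": {"steps": [0,0,0,0,0,0,-1,0,0,0,0,0,0,-1]}}

```text
t: 12.37
ee_pos: [0.5619, -0.2088, 0.1768]
eef_rot: [3.142, 0.0, -0.49]
ft_force: [0.3, 1.2, -1.6]
gripper_width: 0.0218
finger_force: 49.3
```

Run:
```python
from h import *
s=manip.state(); print(s['ee_pos'],s['ft_force'],s['gripper_width'])
p=vision.read_camera("wrist"); measure(p,"bevel",s,.06); save(p,"w4")
go(607,12.5,180,-33.1,s)
```

```text
[ 0.56188611 -0.20878604  0.17678493] [ 0.33693036  1.21421431 -1.56911567] 0.021843944582143338
bevel 0.85 [252. 209.] c [ 572.3 -213.3] size [ 23.6 110. ] ang 152.3 z90 119.2 med [ 579.2 -216.6  115.1]
turn [0.   0.02 5.02] shift cm [ -6.43 -21.65  -0.32]
```

View pics/w4.png

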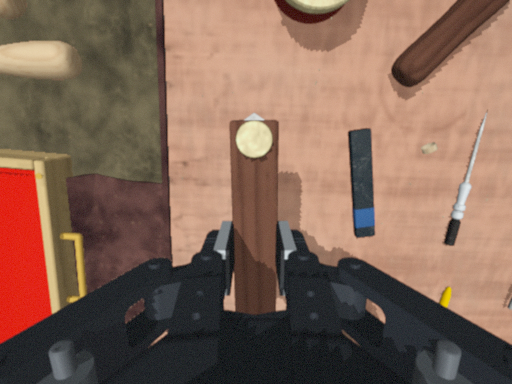

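The bevel is held straight, with the nut at (254,138). Now to the red bay.

{"method": "apply_moves", "body": {"steps": [0,0,1,-0.6,-2,0,-1,0,0,2,-1.6,-5.5,0,-1,0,0,3,-2.8,-9.5,0,-1,0,0,4,-4,-13.5,0,-1,0,0,5,-5.1,-17.3,0,-1]}}

```text
t: 12.88
ee_pos: [0.5975, -0.0303, 0.1749]
eef_rot: [3.14, 0.003, -0.579]
ft_force: [1.2, 0.6, -1.7]
gripper_width: 0.0218
finger_force: 49.3
```

{"method": "apply_moves", "body": {"steps": [0,0,0,-0.7,-2.5,0,-1,0,0,0,-0.9,-3.9,0,-1,0,0,0,-0.9,-3.9,0,-1,0,0,0,-0.9,-3.9,0,-1]}}

```text
t: 13.22
ee_pos: [0.6118, 0.0056, 0.1754]
eef_rot: [3.14, 0.002, -0.576]
ft_force: [-0.8, -1.2, -1.1]
gripper_width: 0.0216
finger_force: 49.4
```

Run:
```python
from h import *
s=manip.state(); print(s['ee_pos'],s['ft_force'],s['gripper_width'])
p=vision.read_camera("wrist"); measure(p,"bevel",s,.06); measure(p,"bay_red",s,.02)
go(606,13,105,-33.1,s)
```

```text
[0.61179528 0.00558782 0.17544378] [-0.75112854 -1.20421299 -1.05492087] 0.021560501437027372
bevel 0.73 [ 55. 198.] c [651.4  42.8] size [0. 0.] ang 0.0 z90 44.7 med [651.4  42.8 173.5]
bevel 0.71 [252. 208.] c [6.218e+02 1.000e-01] size [ 23.6 110.6] ang 147.3 z90 117.7 med [628.1  -3.7 113.7]
bay_red 0.85 [228. 141.] c [608.2  14.7] size [ 76.1 182.7] ang 146.9 z90 35.8 med [653.6  -9.   28.2]
turn [0.09 0.11 0.12] shift cm [-0.88 -0.32  7.05]
```

{"method": "apply_moves", "body": {"steps": [0,0,0,-0.7,-0.3,2.5,-1,0,0,0,-0.7,-0.3,4.8,-1,0,0,0,-0.7,-0.3,5.9,-1,0,0,0,-0.7,-0.3,6.5,-1,0,0,0,-0.7,-0.3,6.5,-1]}}

```text
t: 13.78
ee_pos: [0.607, 0.0108, 0.1103]
eef_rot: [3.14, 0.003, -0.578]
ft_force: [-1.0, 0.2, -1.7]
gripper_width: 0.0221
finger_force: 49.3
```

{"method": "apply_moves", "body": {"steps": [0,0,0,0,0,0.2,-1,0,0,0,0,0,0.4,-1,0,0,0,0,0,0.5,-1,0,0,0,0,0,0.5,-1,0,0,0,0,0,0.5,-1]}}

```text
t: 14.2
ee_pos: [0.6085, 0.0117, 0.1076]
eef_rot: [-3.141, -0.001, -0.577]
ft_force: [-0.3, -1.2, -1.2]
gripper_width: 0.0215
finger_force: 49.3
```

{"method": "apply_moves", "body": {"steps": [0,0,0,0,0,0.1,-1,0,0,0,0,0,0.2,-1,0,0,0,0,0,0.2,-1,0,0,0,0,0,0.2,-1]}}

```text
t: 14.53
ee_pos: [0.6081, 0.0117, 0.1048]
eef_rot: [3.142, 0.0, -0.577]
ft_force: [-0.2, -0.7, -0.7]
gripper_width: 0.0218
finger_force: 49.4
```

{"method": "apply_moves", "body": {"steps": [0,0,0,0,0,0.1,-1,0,0,0,0,0,0.1,-1,0,0,0,0,0,0.1,-1]}}

```text
t: 14.78
ee_pos: [0.6082, 0.0117, 0.1047]
eef_rot: [-3.142, -0.0, -0.577]
ft_force: [-3.7, 0.4, 4.6]
gripper_width: 0.0216
finger_force: 50.0
```

{"method": "apply_moves", "body": {"steps": [0,0,0,0,0,0,-0.4,0,0,0,0,0,0,-0.3,0,0,0,0,0,0,-0.2,0,0,0,0,0,-0.1,-0.2,0,0,0,0,0,-0.1,-0.2]}}

```text
t: 15.2
ee_pos: [0.6082, 0.0117, 0.105]
eef_rot: [-3.141, -0.0, -0.577]
ft_force: [-0.3, -0.2, -0.3]
gripper_width: 0.0341
finger_force: 0.0
```

{"method": "apply_moves", "body": {"steps": [0,0,0,0,0,-0.5,-0.2,0,0,0,0,0,-2,-0.2,0,0,0,0,0,-5,-0.2,0,0,0,0,0,-8,0,0,0,0,0,0,-8,0]}}

```text
t: 15.62
ee_pos: [0.6116, 0.0115, 0.1927]
eef_rot: [-3.136, -0.009, -0.577]
ft_force: [1.5, 0.0, 2.2]
gripper_width: 0.0424
finger_force: 0.0
```

Run:
```python
from h import *
s=manip.state(); print(s['ee_pos'],s['ft_force'],s['gripper_width'])
p=vision.read_camera("wrist"); measure(p,"bevel",s,.035)
p=vision.read_camera("scene"); measure(p,"bevel",None,.035);measure(p,"pen",None,.006);measure(p,"scriber",None,.006)
go(317,-293,190,-34,s)
```

```text
[0.61159994 0.01150877 0.19272315] [1.48309235 0.04156842 2.22086417] 0.04240124184557311
bevel 0.69 [256. 193.] c [610.4  11.6] size [ 23.4 129.4] ang 147.7 z90 44.4 med [614.6   8.5  43. ]
bevel 0.55 [238. 161.] c [605.4   9.9] size [ 26.1 126.2] ang 146.6 z90 42.2 med [603.    6.6  40.8]
pen 0.79 [284. 264.] c [ 316.7 -294.2] size [  9.  124.1] ang 144.2 z90 8.6 med [ 308.7 -288.1    7.8]
scriber 0.48 [347. 242.] c [ 449.2 -365.1] size [ 7.6 56.1] ang 145.8 z90 9.7 med [ 448.7 -365.2    8.1]
turn [-0.3  -0.52  0.93] shift cm [-8.080e+00  4.159e+01 -2.000e-02]
```

{"method": "apply_moves", "body": {"steps": [0,0,0,-0.8,4,0,0,0,0,0,-1.6,8,0,0,0,0,0,-2.4,12,0,0,0,0,0,-3.2,16,0,0,0,0,0,-4,20,0,0]}}

```text
t: 16.33
ee_pos: [0.4633, -0.1346, 0.1834]
eef_rot: [3.141, 0.002, -0.576]
ft_force: [0.3, -0.5, 1.8]
gripper_width: 0.0426
finger_force: 0.0
```

{"method": "apply_moves", "body": {"steps": [0,0,0,-0.8,4,0,0,0,0,0,-1.6,8,0,0,0,0,0,-2.4,12,0,0,0,0,0,-3.2,16,0,0,0,0,0,-4,20,0,0]}}

```text
t: 16.75
ee_pos: [0.3208, -0.2803, 0.1839]
eef_rot: [-3.141, 0.002, -0.577]
ft_force: [0.5, -0.4, 1.0]
gripper_width: 0.043
finger_force: 0.0
```

{"method": "apply_moves", "body": {"steps": [0,0,0,0,0.8,0,0,0,0,0,0,0.8,0,0,0,0,0,0,0.8,0,0,0,0,0,0,0.8,0,0]}}

```text
t: 17.08
ee_pos: [0.3189, -0.2857, 0.1843]
eef_rot: [-3.141, 0.001, -0.577]
ft_force: [0.8, -0.3, -0.4]
gripper_width: 0.0424
finger_force: 0.0
```

Run:
```python
from h import *
s=manip.state(); print(s['t'],s['ee_pos'],s['eef_rot'],s['qpos'])
p=vision.read_camera("wrist"); save(p,"w5")
measure(p,"pen",s,.006)
go(317,-293,77,-34,s)
```

```text
17.0833 [ 0.31891923 -0.28566448  0.18430521] [-3.14073582e+00  1.02571693e-03 -5.76742459e-01] [-8.50696162e-01 -2.60031745e-01  2.08407069e+00  5.65236928e-04
  1.31877302e+00  1.29670178e+00]
pen 0.91 [262. 173.] c [ 323.8 -293.9] size [  8.4 136.1] ang 145.1 z90 10.1 med [ 327.6 -296.5    9. ]
turn [-0.05  0.06  0.96] shift cm [ 0.25  0.73 10.73]
```

View pics/w5.png

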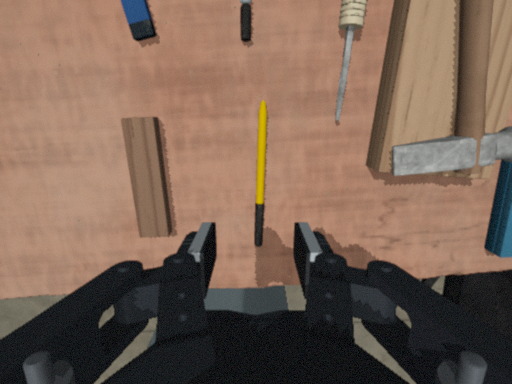

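The pen at (261,173) lies between the fingers, with the walnut at (147,177) clear. I'll descend slowly.

{"method": "apply_moves", "body": {"steps": [0,0,1.9,0.7,0.5,3,0,0,0,1.9,0.7,0.5,6,0,0,0,1.9,0.7,0.5,8.5,0,0,0,1.9,0.7,0.5,9.5,0,0,0,1.9,0.7,0.5,9.5,0], "grip_force": 25}}

```text
t: 17.6
ee_pos: [0.3208, -0.2921, 0.0871]
eef_rot: [-3.14, 0.006, -0.609]
ft_force: [-0.1, 0.1, -0.2]
gripper_width: 0.0428
finger_force: 0.0
```

{"method": "apply_moves", "body": {"steps": [0,0,0,0,0,0,-0.3,0,0,0,0,0,0,-0.3,0,0,0,0,0,0,-0.3]}}

```text
t: 17.85
ee_pos: [0.3227, -0.2955, 0.0918]
eef_rot: [3.141, -0.003, -0.61]
ft_force: [-1.0, -1.2, 0.3]
gripper_width: 0.0299
finger_force: 0.0
```

Run:
```python
from h import *
s=manip.state(); print(s['t'],s['ee_pos'],s['eef_rot'],s['gripper_width'])
p=vision.read_camera("wrist"); measure(p,"pen",s,.004); save(p,"w6")
go(322,-293.5,74.5,-35,s)
```

```text
17.85 [ 0.32272162 -0.29550167  0.09180296] [ 3.14083445 -0.00318261 -0.60990763] 0.02994612174670425
pen 0.85 [254. 210.] c [ 327.1 -295.8] size [  8.4 129.7] ang 145.2 z90 10.0 med [ 333.  -299.8    9. ]
turn [ 0.04 -0.18  0.05] shift cm [-0.18 -0.12  1.73]
```

View pics/w6.png

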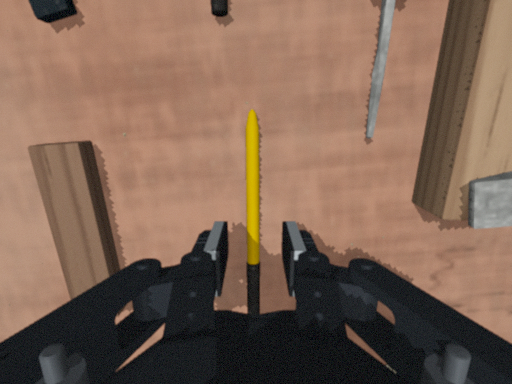

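The pen is centred between the fingers at column 253, with the pads at 222 and 287. I'll lower the last bit and close.

{"method": "apply_moves", "body": {"steps": [0,0,0,0,0,0.5,-0.3,0,0,0,0,0,1,-0.3,0,0,0,0,0,1.4,-0.3,0,0,0,0,0,1.5,-0.3,0,0,0,0,0,1.5,-0.3]}}

```text
t: 18.37
ee_pos: [0.3212, -0.2941, 0.0741]
eef_rot: [-3.141, 0.001, -0.61]
ft_force: [-0.3, -0.1, 0.1]
gripper_width: 0.0296
finger_force: 0.0
```

{"method": "apply_moves", "body": {"steps": [0,0,0,0,0,0.1,-0.3,0,0,0,0,0,0.1,-0.5,0,0,0,0,0,0.1,-0.6]}}

```text
t: 18.62
ee_pos: [0.3216, -0.2946, 0.0739]
eef_rot: [3.142, -0.0, -0.61]
ft_force: [-0.4, 0.3, 0.3]
gripper_width: 0.017
finger_force: 0.0
```

{"method": "apply_moves", "body": {"steps": [0,0,0,0,0,0,-0.75,0,0,0,0,0,0,-0.9,0,0,0,0,0,0,-1,0,0,0,0,0,0,-1,0,0,0,0,0,0,-1]}}

```text
t: 19.03
ee_pos: [0.3217, -0.2947, 0.0741]
eef_rot: [3.142, -0.0, -0.61]
ft_force: [-0.7, 0.3, 2.4]
gripper_width: 0.0064
finger_force: 26.1
```

{"method": "apply_moves", "body": {"steps": [0,0,0,0,0,-0.5,-1,0,0,0,0,0,-3.5,-1,0,0,0,0,0,-7,-1,0,0,0,0,0,-10,-1,0,0,0,0,0,-10,-1]}}

```text
t: 19.45
ee_pos: [0.3239, -0.2972, 0.1808]
eef_rot: [3.139, -0.01, -0.61]
ft_force: [0.3, -0.6, 0.9]
gripper_width: 0.0064
finger_force: 25.8
```

{"method": "apply_moves", "body": {"steps": [0,0,0,0,0,0,-1,0,0,0,0,0,0,-1]}}

```text
t: 19.62
ee_pos: [0.3215, -0.2945, 0.1738]
eef_rot: [3.142, -0.0, -0.61]
ft_force: [0.2, 0.1, -1.1]
gripper_width: 0.0066
finger_force: 25.8
```

Run:
```python
from h import *
s=manip.state(); print(s['t'],s['ee_pos'],s['eef_rot'],s['gripper_width'])
p=vision.read_camera("wrist"); measure(p,"pen",s,.06); save(p,"w7")
go(648.5,77,180,-33.1,s)
```

```text
19.6167 [ 0.3214919  -0.29445499  0.17375261] [ 3.14155837e+00 -1.66263103e-04 -6.10309685e-01] 0.006572121873009348
pen none
turn [ 0.   -0.01 -1.87] shift cm [  5.51 -49.18  -0.63]
```

View pics/w7.png

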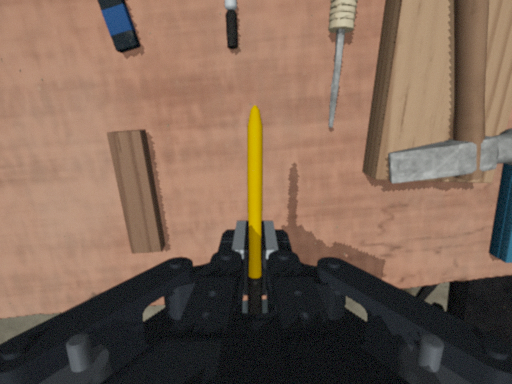

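The pen is held straight at (255,190). Now to the blue bay.

{"method": "apply_moves", "body": {"steps": [0,0,0,0.2,-2,0,-1,0,0,0,0.6,-5,0,-1,0,0,0,1,-9,0,-1,0,0,0,1.4,-13,0,-1,0,0,0,1.9,-17,0,-1]}}

```text
t: 20.13
ee_pos: [0.4345, -0.1644, 0.1724]
eef_rot: [3.141, 0.003, -0.611]
ft_force: [-0.0, -0.4, 0.5]
gripper_width: 0.0062
finger_force: 25.8
```

{"method": "apply_moves", "body": {"steps": [0,0,0,0.4,-4,0,-1,0,0,0,0.9,-8,0,-1,0,0,0,1.3,-12,0,-1,0,0,0,1.8,-16,0,-1,0,0,0,2.2,-20,0,-1]}}

```text
t: 20.55
ee_pos: [0.5674, -0.0129, 0.1719]
eef_rot: [3.14, 0.003, -0.61]
ft_force: [0.4, -0.9, 0.2]
gripper_width: 0.0065
finger_force: 25.8
```

{"method": "apply_moves", "body": {"steps": [0,0,-0.5,0.4,-4,0,-1,0,0,-1,0.8,-8,0,-1,0,0,-1.5,1.2,-11,0,-1,0,0,-1.9,1.4,-12.2,0,-1,0,0,-1.9,1.4,-12.2,0,-1]}}

```text
t: 20.97
ee_pos: [0.649, 0.0797, 0.1716]
eef_rot: [3.141, 0.002, -0.574]
ft_force: [0.6, -0.2, 0.3]
gripper_width: 0.0063
finger_force: 25.8
```

{"method": "apply_moves", "body": {"steps": [0,0,0,0,0,0,-1,0,0,0,0,0,0,-1,0,0,0,0,0,0,-1]}}

```text
t: 21.22
ee_pos: [0.6477, 0.0759, 0.1731]
eef_rot: [3.14, 0.001, -0.579]
ft_force: [-0.3, -0.3, -0.0]
gripper_width: 0.0063
finger_force: 25.8
```

Run:
```python
from h import *
s=manip.state(); print(s['t'],s['ee_pos'],s['eef_rot'],s['gripper_width'])
p=vision.read_camera("wrist"); measure(p,"pen",s,.06); measure(p,"bay_blue",s,.02)
go(648.5,76.5,100,-33.1,s)
```

```text
21.2167 [0.64768215 0.07591084 0.1730949 ] [ 3.14039533e+00  1.25493569e-03 -5.78516880e-01] 0.00634804314156167
pen 0.73 [255. 204.] c [658.1  70.1] size [  8.  116.1] ang 147.0 z90 108.9 med [665.7  65.1 107.8]
bay_blue 0.85 [245. 147.] c [651.2  77.9] size [ 77.  183.1] ang 146.7 z90 35.6 med [683.   58.3  28.1]
turn [ 0.07  0.07 -0.05] shift cm [ 0.05 -0.1   7.31]
```

{"method": "apply_moves", "body": {"steps": [0,0,0,0,0,2.5,-1,0,0,0,0,0,4.8,-1,0,0,0,0,0,6.2,-1,0,0,0,0,0,6.7,-1,0,0,0,0,0,6.7,-1]}}

```text
t: 21.78
ee_pos: [0.6473, 0.0767, 0.105]
eef_rot: [3.14, 0.003, -0.578]
ft_force: [0.2, -0.4, -0.5]
gripper_width: 0.0061
finger_force: 25.8
```

{"method": "apply_moves", "body": {"steps": [0,0,0,0,0,0.2,-1,0,0,0,0,0,0.3,-1,0,0,0,0,0,0.4,-1,0,0,0,0,0,0.4,-1,0,0,0,0,0,0.4,-1]}}

```text
t: 22.2
ee_pos: [0.6491, 0.0771, 0.1037]
eef_rot: [-3.141, -0.001, -0.577]
ft_force: [-0.7, -0.6, 0.1]
gripper_width: 0.0063
finger_force: 25.8
```

{"method": "apply_moves", "body": {"steps": [0,0,0,0,0,0,-1,0,0,0,0,0,0,-1]}}

```text
t: 22.37
ee_pos: [0.6488, 0.0771, 0.1032]
eef_rot: [-3.141, -0.0, -0.577]
ft_force: [-0.5, -1.0, -0.7]
gripper_width: 0.0067
finger_force: 25.8
```

{"method": "apply_moves", "body": {"steps": [0,0,0,0,0,0.1,-1,0,0,0,0,0,0.2,-1,0,0,0,0,0,0.3,-1,0,0,0,0,0,0.3,-1,0,0,0,0,0,0.3,-1]}}

```text
t: 22.78
ee_pos: [0.6487, 0.0771, 0.1002]
eef_rot: [-3.142, -0.0, -0.577]
ft_force: [-2.6, 0.3, 3.3]
gripper_width: 0.0064
finger_force: 26.2
```

{"method": "apply_moves", "body": {"steps": [0,0,0,0,0,0,-0.82,0,0,0,0,0,0,-0.78,0,0,0,0,0,0,-0.72,0,0,0,0,0,0,-0.6,0,0,0,0,0,0,-0.5]}}

```text
t: 23.2
ee_pos: [0.6485, 0.077, 0.0996]
eef_rot: [3.141, 0.0, -0.577]
ft_force: [-0.1, -0.6, -0.2]
gripper_width: 0.0216
finger_force: 0.0
```

{"method": "apply_moves", "body": {"steps": [0,0,0,0,0,0,-0.4,0,0,0,0,0,-1,-0.4,0,0,0,0,0,-3,-0.4,0,0,0,0,0,-6.5,-0.4,0,0,0,0,0,-10,-0.4]}}

```text
t: 23.62
ee_pos: [0.6475, 0.077, 0.2001]
eef_rot: [3.14, 0.003, -0.577]
ft_force: [0.2, 0.0, 1.4]
gripper_width: 0.0254
finger_force: 0.0
```

{"method": "apply_moves", "body": {"steps": [0,0,0,0,0,0,-0.4,0,0,0,0,0,0,-0.4,0,0,0,0,0,0,-0.4]}}

```text
t: 23.87
ee_pos: [0.6488, 0.0771, 0.2008]
eef_rot: [-3.141, -0.001, -0.577]
ft_force: [-0.2, 0.9, -1.0]
gripper_width: 0.0256
finger_force: 0.0
```

Run:
```python
from h import *
s=manip.state(); print(s['t'],s['ee_pos'],s['ft_force'],s['qvel'])
p=vision.read_camera("wrist"); measure(p,"pen",s,.029); save(p,"w8")
p=vision.read_camera("scene")
for n,z in (("rule",.035),("bevel",.035),("walnut_offcut",.012),("slip_stone",.006),("scriber",.006)):measure(p,n,None,z)
```

```text
23.8667 [0.64884447 0.0770942  0.2007759 ] [-0.17700771  0.8704147  -0.95303069] [-0.00019136  0.02762059  0.03133966 -0.00046526 -0.0035679  -0.00194662]
pen 0.96 [256. 185.] c [650.9  77.2] size [  8.5 136.9] ang 147.2 z90 36.1 med [653.5  75.3  34.9]
rule none
bevel 0.79 [238. 160.] c [606.6   9.7] size [ 27.4 127.1] ang 147.8 z90 41.9 med [603.6   8.9  40.6]
walnut_offcut 0.65 [270. 235.] c [ 376.7 -210.4] size [ 30.5 109. ] ang 147.8 z90 15.4 med [ 373.8 -209.6   14.5]
slip_stone 0.58 [325. 216.] c [ 517.7 -297.7] size [ 19.6 100.2] ang 160.6 z90 10.6 med [ 513.5 -297.4    9.4]
scriber none
```

View pics/w8.png

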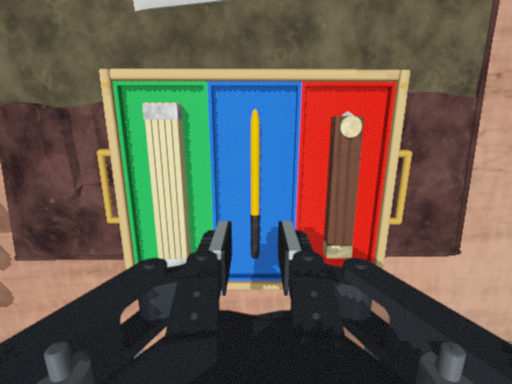

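All three lie flat in their bays: the rule at (165,180) in green, the pen at (256,185) in blue and the bevel at (342,185) in red. The arm is clear, so I'm handing in.

```bash
python3 -c "
from plant import manip
print(manip.finish_job())"
```

```text
the job is handed in; nothing more can be done
None
```

I handed the job in at about 24 s, with the rule lying flat in the green bay, the bevel in the red and the pen in the blue; the walnut offcut and slip stone measured unmoved, and the scriber, which the last check missed, was unmoved when last measured before the pen was picked up.

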